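# Find the check weight by feel and present it at the balance

## Robot

A 6-joint arm with a two-finger parallel gripper is mounted at the origin on a cart in front of the work surface, level with it; the furniture and walls round the work are solid. World frame = base frame: x ahead of the robot, y to its left, z up, the work surface at z = 0. Lengths are in m, angles in rad, forces in N, time in s.
With the tool pointing down it reaches from about 0.275 to 0.875 m from the base axis. Payload 12.5 kg.
Tool frame: the origin (TCP) lies at the very end of the fingers, on their centre line; the grasp point (between the pads) lies 19 mm behind it; z points along the fingers, y is the line along which they close (so a half turn about z gives the same grasp; the last joint's range is limited). The gripper opens to 85 mm and grips with 20 to 120 N. Pads are 22 mm wide; open, the fingers measure 114 mm over their backs; the gripper's body (76 mm by 85 mm) begins 54 mm behind the grasp point. The pads swing forward as they close: fully open they stand 13 mm farther back than shut.
Start: joints at [1.166, 0.351, 1.652, -0, 1.139, -0.085], TCP at [0.173, 0.522, 0.196] pointing down, gripper open.
Joint ranges: [-2.75, 2.75], [-0.79, 2.1], [0.01, 2.65], [-1.57, 4.71], [0.07, 3.14], [-2.87, 2.87]. Speed limits (rad/s): [2.22, 2.22, 2.79, 3.14, 3.14, 3.14].

## Interface

Orientations are given as a 3x3 rotation matrix whose columns are the frame's x, y, z axes.
In Python, from bench import manip gives the robot as it stands. Calls block until the motion is done:
- manip.move_ptp(position, orientation): joint-space move of the TCP to a pose.
- manip.move_l(position, attitude=None, max_speed=0.15): straight line of the TCP; attitude=None keeps the orientation; max_speed is the mean speed in m/s.
- manip.move_j(angles): joint-space move.
- manip.set_gripper(opening, effort=None): opening from 0.0 (shut) to 1.0 (fully open); effort is the grip in N (None keeps the last); returns when the fingers have stopped.
- manip.dwell(seconds).
- manip.inverse_kinematics(position, orientation): joint angles nearest the present ones, or None.
- manip.grab_frame(name): name is "side" or "top"; returns (picture, depth): 384x512x3 uint8, red, green, blue; 384x512 float32, m along the optical axis (not along the pixel's ray), 0 where there is no reading.
- manip.get_calibration(name): a dict with "camera_matrix" (3x3 intrinsics, pixels), "k1" (the pictures are not rectified: a ray, as slopes to the right and down, at radius r is drawn at 1 + k1 r^2 times it, then the intrinsics apply), "R" (3x3) and "t" (3): a world point X has camera coordinates R X + t. Camera axes: x right, y down, z forward; pixel columns grow to the right and rows downward; lengths in m; the calibration is good to about 2 mm. A picture is of the moment at which its call begins. get_calibration takes no time and is no camera call.
A pose or a line that the arm cannot do raises manip.Unreachable and nothing moves.
- manip.sign_off(): hands the job in; it is judged then, once.
Trained networks look in the newest picture that a camera, given by its name, has taken for a name from the list of things; names that differ only in an ending like _2 or _b are one class to them, and where a whole thing is asked for, a point or a joint stands for the part that bears it (a point fixed in the world has none). Each returns a list of dicts, best first, with "confidence" (0 to 1); they miss things now and then, are a little off and sometimes report something else, mostly with a low value. They report only what shows in the picture. A call takes as long as a camera call. They do not tell look-alikes from the thing itself.
- manip.look_for(camera, name): "at" ([x, y, z] in m, in world coordinates, good to about 4 mm: the middle of the surface that is visible of it).
Readings, each from a call of its own:
- manip.current_time(): time.
- manip.current_qpos(): joint angles.
- manip.current_joint_vel(): joint speeds.
- manip.current_joint_torque(): joint torques, N m.
- manip.current_ee_pos(): TCP position.
- manip.current_tcp_rot(): TCP orientation.
- manip.current_force(): force on the tool from outside, world axes, zero at the start.
- manip.current_ft_torque(): the same for the moment, N m.
- manip.current_grip_width(): opening from 0.0 (shut) to 1.0 (fully open).
- manip.current_grip_force(): force on a finger pad.
Only numpy, scipy, OpenCV 4.12 (cv2) and the standard library are available. Lean on these libraries where they do the work, as an engineer would, in place of code of your own. Each camera call takes 0.05 s, during which the arm holds its last target. There are 200 camera calls.

## Task

One of the two white canisters, green-capped or yellow-capped, holds the balance's check weight and is heavier; the other holds only a foam blank. Lift them in turn to feel which is which, leave the lighter one standing fully home in the storage nest of its own cap colour, and then bring the heavier one over the balance. Finish while still holding it in the gripper: upright and still, centred over the weighing pan, a few centimetres clear above the rim of the glass draft shield. Tip neither canister over, leave the small bottles where they stand and the balance lid open.

Things in the scene. Friction and masses are not known exactly. Their poses are not given: they have to be found in the camera images.
- can_green_center (a point): green-capped round canister, opaque white plastic body, green ridged screw cap; 44 mm in diameter, 84 mm tall, body and cap both smooth enough to grip. This point is its centre, half-way up, 42 mm above its underside; z is its axis. Loose. Either canister may be the one with the check weight inside; they look and measure the same apart from cap colour. The canister with the weight is at least 120 g heavier than the other one; both under 0.5 kg.
- can_yellow_center (a point): yellow-capped round canister, opaque white plastic body, yellow ridged screw cap; 44 mm in diameter, 84 mm tall, body and cap both smooth enough to grip. This point is its centre, half-way up, 42 mm above its underside; z is its axis. Loose. Either canister may be the one with the check weight inside; they look and measure the same apart from cap colour. The canister with the weight is at least 120 g heavier than the other one; both under 0.5 kg.
- nest_green_seat (a point): centre of the bottom of the round hole in the green plastic storage nest, an 80 x 80 x 20 mm block fixed on the blue board; hole 50 mm wide, 14 mm deep, chamfered at the mouth, so the block's top is 14 mm above this point and a seated canister's centre is 42 mm above it. x and y run along the block's sides; the two nests stand 110 mm apart, centre to centre, side by side along this y axis, either one on the left.
- nest_yellow_seat (a point): centre of the bottom of the round hole in the yellow plastic storage nest, an 80 x 80 x 20 mm block fixed on the blue board; hole 50 mm wide, 14 mm deep, chamfered at the mouth, so the block's top is 14 mm above this point and a seated canister's centre is 42 mm above it. x and y run along the block's sides; the two nests stand 110 mm apart, centre to centre, side by side along this y axis, either one on the left.
- pan (a point): centre of the top of the round steel weighing pan (118 mm) of the balance, a fixed instrument 288 x 206 mm with a blue keypad front. x points from the keypad front to the back, z up. A glass draft shield stands round the pan: inside it measures 162 mm square, its rim is 50 mm above this point, its walls 80 mm off in y, 82 mm off in -x and 80 mm in +x.
- balance_lid (a joint): clear hinged lid of the draft shield: 0 shut, about 1.8 rad stands open. It starts open, upright behind the pan (hinge 86 mm behind the pan's centre in the balance's +x, 53 mm above the pan; it leans backward and rises 170 mm above the hinge). It is pushed easily.
- spray: white plastic dropper bottle, 47 mm wide, 137 mm tall, loose bystander; origin at the centre of its underside
- media_amber: glass media bottle with orange cap and beige contents, 71 mm wide, 156 mm tall, loose bystander; origin at the centre of its underside
- weigh_pot: small glass weighing bottle with lid, 42 mm wide, 58 mm tall, loose bystander; origin at the centre of its underside
There are look-alikes about, which are no part of the job. Leave any black or orange look-alike of the part that bears can_green_center alone.

How it is judged:
By the outcome, as a careful person would: the job done as asked, in the order asked, and still so for the second after the job is handed in, while the arm keeps its last pose, push and grip.
It also fails if it takes over 70 s, if anything falls off the work surface, if the arm or the gripper's body presses on something with over 40 N, if the wrist force passes 120 N, or if a joint passes its speed limit or range.

## Working session

There is one attempt and no reset: what is moved stays moved. The work goes in short steps, each a Python script; the robot and the scene stay as the last script left them, time stands still between calls to the robot, and variables do not carry over. Pictures are saved under pics/ and viewed, at most 10 in all, crops included, and the job is handed in when it is done.

```bash
mkdir -p pics
cat > h.py <<'E'
from bench import manip as m
import numpy as np, cv2
def snap(cam,fn=None):
    p,d=m.grab_frame(cam)
    if fn: cv2.imwrite('pics/'+fn,p[:,:,::-1])
    return p,d
def proj(cam,X):
    c=m.get_calibration(cam);q=np.array(c['R'])@np.array(X)+np.array(c['t']);s=q[:2]/q[2];s=s*(1+c['k1']*(s@s))
    K=np.array(c['camera_matrix']);return np.array([K[0,0]*s[0]+K[0,2],K[1,1]*s[1]+K[1,2]])
def unproj(cam,uv,z):
    "pixels (N,2), depth (N) -> world (N,3)"
    c=m.get_calibration(cam);k=c['k1'];K=np.array(c['camera_matrix'])
    s=cv2.undistortPoints(np.array(uv,float).reshape(-1,1,2),K,np.array([k,0,0,0.])).reshape(-1,2)
    z=np.array(z,float).reshape(-1,1);P=np.hstack([s*z,z])
    return (P-np.array(c['t']))@np.array(c['R'])
E
python3 - <<'E'
from h import *
np.set_printoptions(precision=4,suppress=True)
for c in('top','side'):
    snap(c,c+'0.png')
    for n in('can_green_center','can_yellow_center','nest_green_seat','nest_yellow_seat','pan','balance_lid','spray','media_amber','weigh_pot'):
        for r in m.look_for(c,n)[:4]: print(c,n,round(r['confidence'],2),np.array(r['at']),proj(c,r['at']).round())
print(m.current_time(),m.current_force())
E
```

```text
top can_green_center 0.57 [0.527  0.1164 0.0842] [216. 222.]
top can_green_center 0.57 [0.4367 0.0761 0.0813] [227. 246.]
top can_yellow_center 0.4 [0.5376 0.3572 0.0366] [154. 219.]
top nest_green_seat 0.77 [0.5381 0.2495 0.0382] [182. 219.]
top nest_yellow_seat 0.83 [0.5367 0.3536 0.0378] [155. 219.]
top pan 0.62 [ 0.5511 -0.3977  0.0737] [354. 216.]
top pan 0.3 [0.541  0.2496 0.036 ] [182. 218.]
top balance_lid 0.59 [ 0.6224 -0.4965  0.2295] [391. 192.]
top spray 0.65 [0.6853 0.0937 0.0873] [223. 179.]
top spray 0.2 [0.6606 0.0122 0.0448] [245. 187.]
top media_amber 0.65 [ 0.708  -0.0923  0.1304] [273. 171.]
top weigh_pot 0.65 [0.6604 0.0154 0.0433] [244. 187.]
top weigh_pot 0.38 [ 0.7075 -0.0917  0.1287] [273. 171.]
side can_green_center 0.8 [0.4964 0.0181 0.0649] [215. 204.]
side can_green_center 0.61 [0.4318 0.0597 0.0587] [190. 206.]
side can_green_center 0.56 [0.5341 0.3442 0.0318] [181. 163.]
side can_green_center 0.5 [0.5166 0.1066 0.062 ] [207. 189.]
side can_yellow_center 0.88 [ 0.475  -0.0947  0.0567] [228. 229.]
side can_yellow_center 0.19 [ 0.6098 -0.5078  0.2443] [385. 244.]
side nest_green_seat 0.69 [0.5312 0.2498 0.033 ] [192. 174.]
side nest_yellow_seat 0.82 [0.5331 0.3468 0.0304] [181. 163.]
side nest_yellow_seat 0.41 [0.6546 0.0026 0.0408] [263. 196.]
side pan 0.61 [ 0.5202 -0.4118  0.0765] [315. 290.]
side balance_lid 0.76 [ 0.6113 -0.5069  0.2415] [385. 244.]
side spray 0.55 [0.6869 0.0876 0.0625] [256. 175.]
side spray 0.19 [0.5152 0.1061 0.0621] [207. 189.]
side media_amber 0.63 [ 0.7051 -0.1147  0.0918] [299. 196.]
side weigh_pot 0.46 [0.6571 0.0055 0.0407] [263. 195.]
1.0 [-0.1448  0.5854  0.2106]
```

View pics/top0.png

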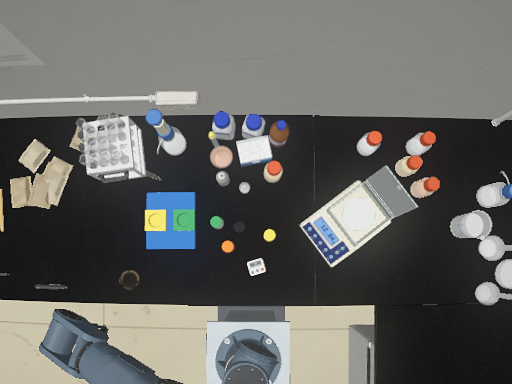

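View pics/side0.png

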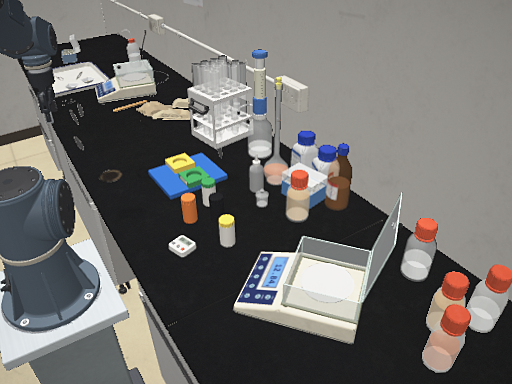

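Top view: green cap at (217,222), yellow cap (269,235), orange look-alike (228,246), black look-alike (239,227). The green nest is at (183,220), the yellow at (155,220) and the pan at (358,213). The green and yellow caps fit the description, so I'm confirming them with one enlarged crop and measuring by colour.

Run:
```python
from h import *
np.set_printoptions(precision=4,suppress=True)
p,d=snap('top'); 
a=cv2.resize(p[175:270,140:290],None,fx=4,fy=4,interpolation=cv2.INTER_CUBIC)
b=cv2.resize(p[160:270,295:425],(520,440),interpolation=cv2.INTER_CUBIC)
c=np.zeros((440+380,600,3),np.uint8)
cv2.imwrite('pics/crop1.png',a[:,:,::-1]); cv2.imwrite('pics/crop2.png',b[:,:,::-1])
hsv=cv2.cvtColor(p,cv2.COLOR_RGB2HSV)
W=unproj('top',np.dstack(np.meshgrid(np.arange(512),np.arange(384))).reshape(-1,2),d.ravel()).reshape(384,512,3)
np.save('W.npy',W)
def cap(u0,v0,lo,hi,r=9):
    k=np.zeros(p.shape[:2],bool);k[v0-r:v0+r,u0-r:u0+r]=1
    k&=(hsv[...,0]>=lo)&(hsv[...,0]<=hi)&(hsv[...,1]>110)&(hsv[...,2]>40)
    v,u=np.nonzero(k);w=W[k];print('n',k.sum(),'uv',u.mean(),v.mean(),'med',np.median(w,0),'z pct',np.percentile(w[:,2],[5,50,95]))
    t=w[:,2]>np.percentile(w[:,2],95)-.008; print('  top',w[t].mean(0),'mid-range',(w[t].min(0)+w[t].max(0))/2,np.ptp(w[t],axis=0))
cap(217,222,50,90);cap(269,235,20,35)
cap(183,220,50,90,16);cap(155,220,18,35,16)
# balance: world extents by height
sub=W[150:275,290:425]
for z in (0.0,.03,.05,.06,.07,.08,.09,.1,.11,.12,.14):
    k=abs(sub[...,2]-z)<.005;print(z,k.sum())
```

```text
n 112 uv 215.33928571428572 221.1875 med [0.5288 0.1206 0.0846] z pct [0.0763 0.0846 0.092 ]
  top [0.527  0.1168 0.1147] mid-range [0.4823 0.0502 0.9558] [0.1301 0.1786 1.7437]
n 128 uv 269.5078125 234.578125 med [ 0.4797 -0.0792  0.0836] z pct [-0.0014  0.0836  0.0908]
  top [ 0.4778 -0.0776  0.1111] mid-range [ 0.4588 -0.0679  0.9553] [0.083  0.0575 1.7448]
n 440 uv 183.9840909090909 219.16590909090908 med [0.5394 0.2453 0.0336] z pct [0.0179 0.0336 0.0429]
  top [0.537  0.2414 0.0575] mid-range [0.4973 0.1218 0.9313] [0.16   0.3218 1.7926]
n 447 uv 154.85458612975393 220.06487695749442 med [0.5351 0.358  0.0335] z pct [0.0162 0.0335 0.0424]
  top [0.5335 0.3528 0.0476] mid-range [0.4951 0.1776 0.931 ] [0.1557 0.4334 1.7932]
0.0 7484
0.03 177
0.05 628
0.06 940
0.07 960
0.08 765
0.09 359
0.1 164
0.11 130
0.12 101
0.14 94
```

View pics/crop1.png

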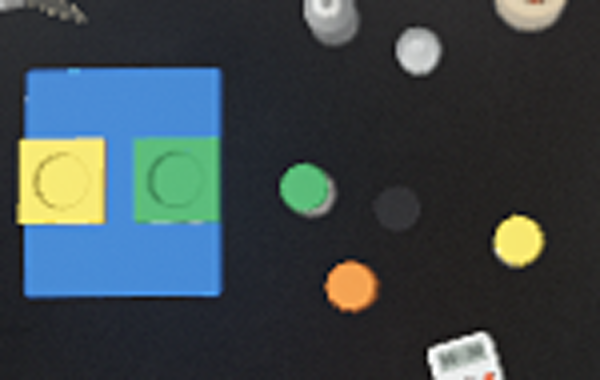

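View pics/crop2.png

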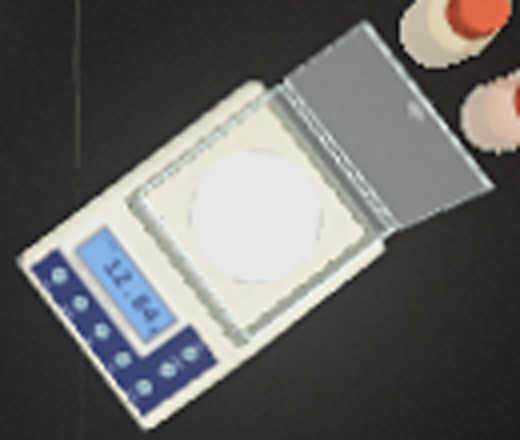

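The crop confirms it: the green cap on a white body is at crop (305,188) and the yellow one at (518,240). The orange (351,287) and black (398,208) ones stay untouched. Pan centre is at crop2 (256,216), and the lid leans away to the upper right. Next I refine the positions by ray and lift green, closing the fingers along a line that stays clear of its neighbours.

```bash
cat >> h.py <<'E'
def ray(cam,uv,z):
    a,b=unproj(cam,[uv,uv],[.5,3.]);s=(z-a[2])/(b[2]-a[2]);return a+s*(b-a)
def rot(yaw):
    "tool down, closing axis y at world angle yaw"
    y=np.array([np.cos(yaw),np.sin(yaw),0]);z=np.array([0,0,-1.]);return np.column_stack([np.cross(y,z),y,z])
def best(pos,yaw):
    c=[(abs(q[5]),k) for k in(yaw,yaw+np.pi) if (q:=m.inverse_kinematics(pos,rot(k))) is not None]
    return rot(min(c)[1])
def force(n=15):
    m.dwell(.3);return np.mean([(m.dwell(.02),m.current_force())[1] for _ in range(n)],0)
def centroid(p,u0,v0,lo,hi,r,smin=110):
    h=cv2.cvtColor(p,cv2.COLOR_RGB2HSV);k=np.zeros(p.shape[:2],np.uint8)
    k[v0-r:v0+r+1,u0-r:u0+r+1]=1
    k&=((h[...,0]>=lo)&(h[...,0]<=hi)&(h[...,1]>smin)&(h[...,2]>60)).astype(np.uint8)
    n,l,s,c=cv2.connectedComponentsWithStats(k);i=1+s[1:,4].argmax()
    hull=cv2.convexHull(np.argwhere(l==i)[:,::-1].astype(np.int32));M=cv2.moments(hull)
    return np.array([M['m10'],M['m01']])/M['m00'],s[i,4]
E
python3 - <<'E'
from h import *
import json
np.set_printoptions(precision=4,suppress=True)
p=cv2.imread('pics/top0.png')[:,:,::-1].copy();W=np.load('W.npy')
R={}
for n,u,v,lo,hi,r,z in(('cg',216,222,50,90,9,.084),('cy',269,235,20,35,9,.084),('ng',184,220,50,90,14,.034),('ny',155,220,18,35,14,.034)):
    c,a=centroid(p,u,v,lo,hi,r);R[n]=ray('top',c,z).tolist();print(n,c,a,np.array(R[n]))
zp=np.median(W[209:219,354:364,2]);R['pan']=ray('top',(358.6,213.6),zp).tolist();print('pan',np.array(R['pan']))
print('board z',np.median(W[200:206,150:190,2]),'table z',np.median(W[262:275,195:225,2]))
fl,bl=ray('top',(295+18/4,160+262/4),.05),ray('top',(295+255/4,160+82/4),.05);R['byaw']=float(np.arctan2(*(bl-fl)[1::-1]));print('byaw',R['byaw'])
json.dump(R,open('R.json','w'))
g=np.array(R['cg'])
yaw=np.arctan2(-.66,.75);A=best([g[0],g[1],.2],yaw)
m.move_ptp([g[0],g[1],.2],A)
m.set_gripper(1.0,50);m.move_l([g[0],g[1],.13]);f0=force();print('tare',f0)
m.move_l([g[0],g[1],.042],max_speed=.1);m.set_gripper(0.0,50)
print('width',m.current_grip_width(),m.current_grip_force())
m.move_l([g[0],g[1],.13]);f1=force();print('df',f1-f0,m.current_grip_width(),m.current_time())
snap('side','lift1.png')
E
```

```text
cg [215.4322 221.2747] 112 [0.528  0.1194 0.084 ]
cy [269.4569 234.5931] 129 [ 0.4798 -0.0799  0.084 ]
ng [184.1976 219.3976] 442 [0.5377 0.2432 0.034 ]
ny [154.6138 219.8379] 447 [0.5353 0.3571 0.034 ]
pan [ 0.5581 -0.4116  0.0826]
board z 0.016477115146328082 table z -5.4861407257957395e-05
byaw -0.9243936949884554
tare [ 0.0414  0.0069 -0.0863]
width 0.46362071371482755 49.4283769852983
df [ 0.1232 -0.0869 -3.0735] 0.4658190803917149 7.2
```

View pics/lift1.png

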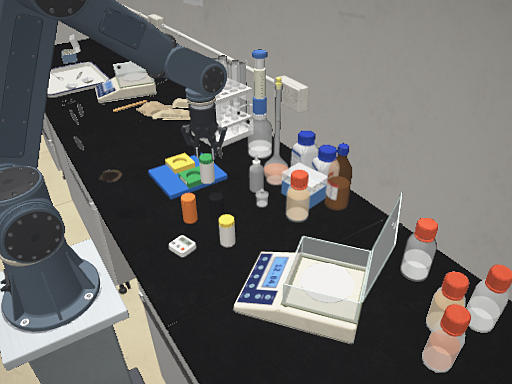

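Green is held and upright; the side view shows it at (207,168), with about 3.07 N of load. I put it back and lift yellow.

Run:
```python
from h import *
import json
np.set_printoptions(precision=4,suppress=True)
R=json.load(open('R.json'));g=np.array(m.current_ee_pos());y=np.array(R['cy'])
m.move_l([g[0],g[1],.0425],max_speed=.08);print('contact',m.current_force());m.set_gripper(1.0)
m.move_l([g[0],g[1],.2],max_speed=.25)
A=best([y[0],y[1],.2],np.pi/2)
m.move_ptp([y[0],y[1],.2],A);m.move_l([y[0],y[1],.13]);f0=force()
m.move_l([y[0],y[1],.042],max_speed=.1);m.set_gripper(0.0,50)
print('width',m.current_grip_width(),m.current_grip_force())
m.move_l([y[0],y[1],.13]);f1=force();print('df',f1-f0,m.current_grip_width(),m.current_time())
# refine hole centres from top picture (arm is away from nests)
p,d=snap('top','top2.png');snap('side','side2.png')
a=cv2.resize(p[195:245,135:235],None,fx=8,fy=8,interpolation=cv2.INTER_CUBIC);cv2.imwrite('pics/nests.png',a[:,:,::-1])
```

```text
contact [-3.3994  1.6034  3.444 ]
width 0.4664903803276 49.487966489978135
df [-0.1336  0.0801 -1.0379] 0.4683797022778015 14.6167
```

View pics/nests.png

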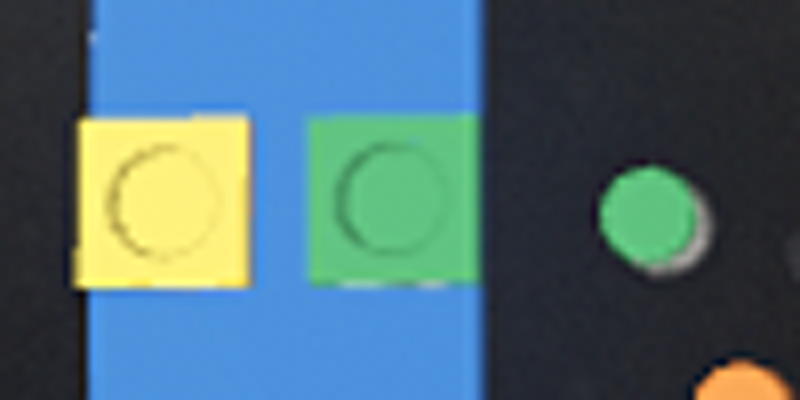

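View pics/side2.png

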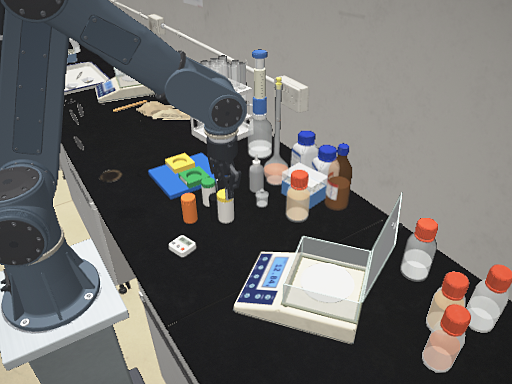

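Yellow feels like 1.04 N (about 106 g) against 3.07 N (about 313 g) for green, so yellow is the lighter one. Hole centres in the crop are yellow (164,202) and green (392,200); green still stands at (650,215). In the side view yellow hangs upright at (226,207). It goes into the yellow nest next, lowered with force watching.

Run:
```python
from h import *
import json
np.set_printoptions(precision=4,suppress=True)
R=json.load(open('R.json'))
f=lambda x,y:(135+(x+.5)/8-.5,195+(y+.5)/8-.5)
ny,ng=ray('top',f(164,202),.034),ray('top',f(392,200),.034);cg=ray('top',f(648,215),.084)
print('nests',ny,ng,np.linalg.norm(ny-ng),'green can now',cg)
d=(ny-ng)[:2];d/=np.linalg.norm(d)
ny[:2]=(ny+ng)[:2]/2+d*.055; R.update(ny=ny.tolist(),ng=ng.tolist(),cg2=cg.tolist());json.dump(R,open('R.json','w'))
c=np.array(m.current_ee_pos());m.move_l([c[0],c[1],.17],max_speed=.2);m.move_l([ny[0],ny[1],.17],max_speed=.25);m.move_l([ny[0],ny[1],.085])
f0=force();print('f0',f0,'target',ny)
for z in np.arange(.082,.0575,-.003):
    m.move_l([ny[0],ny[1],z],max_speed=.03);m.dwell(.1);F=np.array(m.current_force())-f0;print(round(z,4),F)
    if F[2]>4: break
print(m.current_time());snap('side','seat.png')
```

```text
nests [0.5354 0.3554 0.034 ] [0.537  0.2456 0.034 ] 0.109793376845512 green can now [0.5274 0.1189 0.084 ]
f0 [ 0.0619 -0.0484 -1.1857] target [0.5354 0.3555 0.034 ]
0.082 [0.5027 0.1589 0.5991]
0.079 [0.1532 0.4544 0.0372]
0.076 [-0.5572 -0.4033 -0.3436]
0.073 [-0.5672  0.4044 -0.091 ]
0.07 [-0.3205  0.3618  0.0716]
0.067 [-0.2593  0.0474  0.8848]
0.064 [-0.1456  0.121   6.7062]
20.6917
```

Contact came at about 65 mm TCP height, past the rim, with hardly any side load, so yellow is in its hole. I release, back off, verify the seat and refine the pan.

Run:
```python
from h import *
import json
np.set_printoptions(precision=4,suppress=True)
R=json.load(open('R.json'));c=np.array(m.current_ee_pos())
m.set_gripper(1.0);m.move_l([c[0],c[1],.2],max_speed=.25)
g=np.array(R['cg2']);A=best([g[0],g[1],.2],np.arctan2(-.66,.75));m.move_ptp([g[0],g[1],.2],A)
p,d=snap('top','top3.png')
s,_=snap('side');cv2.imwrite('pics/seat2.png',cv2.resize(s[135:235,140:290],None,fx=5,fy=5,interpolation=cv2.INTER_CUBIC)[:,:,::-1])
q,a=centroid(p,152,219,18,35,16);print('yellow',q,a,np.array(R['ny']))
print(m.look_for('top','can_yellow_center')[:1],m.look_for('side','can_yellow_center')[:1])
yy,xx=np.mgrid[:384,:512];k=(xx-358.6)**2+(yy-213.6)**2<100
w=unproj('top',np.c_[xx[k],yy[k]],d[k]);print('pan z',np.median(w[:,2]),w[:,2].mean(),w[:,2].std())
h=cv2.cvtColor(p,cv2.COLOR_RGB2HSV);k=((xx-358.6)**2+(yy-213.6)**2<21**2)&(h[...,1]<14)&(h[...,2]>215)
n,l,st,ce=cv2.connectedComponentsWithStats(k.astype(np.uint8));i=l[213,358];print('pan',st[i],ce[i],ray('top',ce[i],np.median(w[:,2])),m.look_for('top','pan')[:1])
print(m.current_time())
```

```text
yellow [154.6138 219.8379] 393 [0.5354 0.3555 0.034 ]
[{'at': [0.5309, 0.3501, 0.1063], 'confidence': 0.63}] [{'at': [0.5309, 0.3354, 0.0736], 'confidence': 0.59}]
pan z 0.08303966247493186 0.0880626213121025 0.09779642013661795
pan [342 197  34  34 892] [358.2623 213.6031] [ 0.5581 -0.4103  0.083 ] [{'at': [0.553, -0.4021, 0.0733], 'confidence': 0.76}]
23.325
```

View pics/seat2.png

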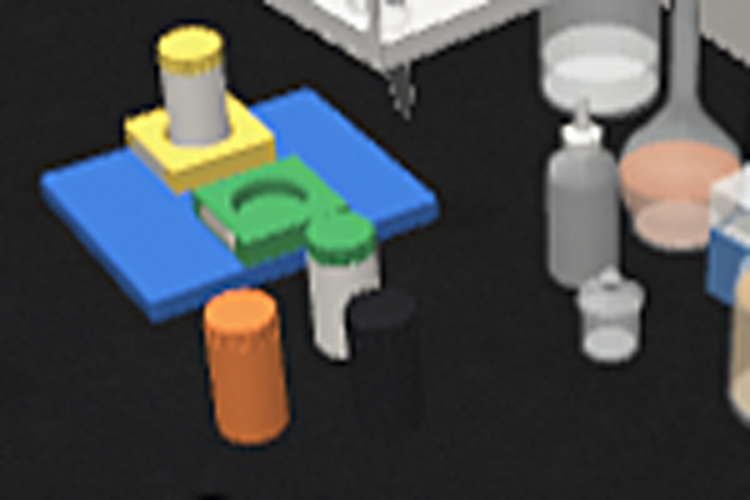

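The crop shows yellow seated flush and upright in the yellow nest (195,90), with its cap top at z≈106 mm as expected; green still stands at (340,285). Now I pick green up and carry it over the pan.

Run:
```python
from h import *
import json
np.set_printoptions(precision=4,suppress=True)
R=json.load(open('R.json'));g=np.array(R['cg2']);P=[.5581,-.4108]
m.move_l([g[0],g[1],.13],max_speed=.2);f0=force()
m.move_l([g[0],g[1],.042],max_speed=.1);m.set_gripper(0.0,60);print('w',m.current_grip_width(),m.current_grip_force())
m.move_l([g[0],g[1],.25],max_speed=.15);print('df',force()-f0)
A=np.array(m.current_tcp_rot())
try: m.move_l([P[0],P[1],.25],max_speed=.2)
except m.Unreachable: print('ptp');m.move_ptp([P[0],P[1],.25],best([P[0],P[1],.25],-.72))
m.move_l([P[0],P[1],.212],max_speed=.08);m.dwell(1)
print(np.array(m.current_ee_pos()),np.array(m.current_tcp_rot())[:,2],m.current_grip_width(),force()-f0,m.current_time())
s,_=snap('side');cv2.imwrite('pics/fin.png',cv2.resize(s[130:350,180:450],None,fx=2.7,fy=2.7,interpolation=cv2.INTER_CUBIC)[:,:,::-1])
print(m.look_for('side','can_green_center')[:3],m.look_for('side','balance_lid')[:1])
t,d=snap('top','top4.png')
for n in('can_green_center','balance_lid','can_yellow_center'):print(m.look_for('top',n)[:2])
```

```text
w 0.4608972437248207 59.23681240528822
df [-0.0897 -0.1476 -3.2902]
[ 0.5581 -0.4108  0.212 ] [-0. -0. -1.] 0.4595822778402058 [-0.1363 -0.0279 -3.1508] 32.975
[{'at': [0.5474, -0.4237, 0.2226], 'confidence': 0.82}, {'at': [0.4324, 0.0606, 0.0613], 'confidence': 0.71}, {'at': [0.5014, 0.0189, 0.0571], 'confidence': 0.6}] [{'at': [0.6095, -0.5069, 0.2439], 'confidence': 0.9}]
[{'at': [0.5039, 0.0309, 0.0855], 'confidence': 0.43}, {'at': [0.4351, 0.0776, 0.083], 'confidence': 0.4}]
[{'at': [0.6722, -0.4647, 0.2781], 'confidence': 0.83}]
[{'at': [0.5349, 0.3499, 0.1086], 'confidence': 0.71}]
```

View pics/fin.png

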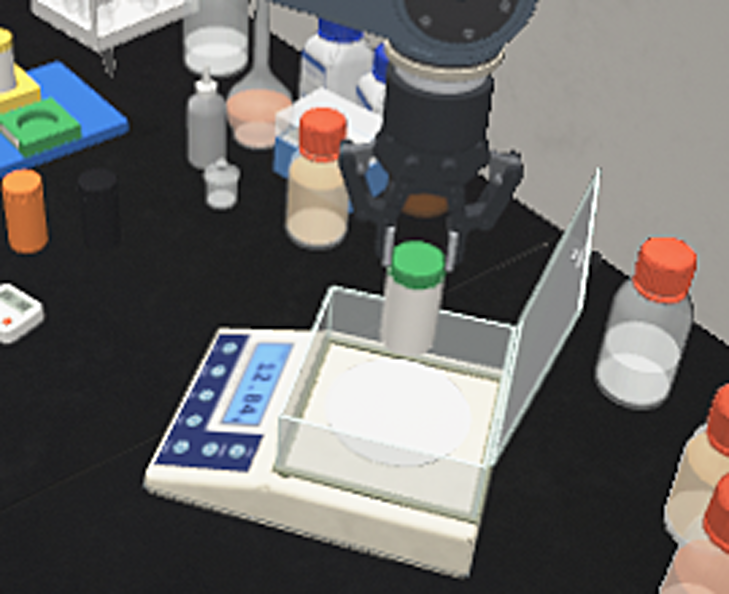

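Green hangs upright, cap at (417,262), over the pan (398,410), and the lid stands open. I do one numeric check of centring and clearance in the side camera, then hand in.

Run:
```python
from h import *
P=[.5581,-.4108]
a=proj('side',P+[.083]);b=proj('side',P+[.170]);c=proj('side',P+[.254])
print('pan',a,'seen',(327.4,281.9),'bottom',b,'seen',(331.5,257.8),'cap top',c,'seen',(417/2.7+180,252/2.7+130))
ok=np.linalg.norm(a-[327.4,281.9])<3.5 and np.linalg.norm(b-[331.5,257.8])<3.5
print(ok,np.abs(m.current_joint_vel()).max(),m.current_time())
if ok: print(m.sign_off())
```

```text
pan [327.28173205 280.85688345] seen (327.4, 281.9) bottom [330.84544561 253.45443425] seen (331.5, 257.8) cap top [334.5967731  223.96365503] seen (334.44444444444446, 223.33333333333331)
False 0.0014379232458944181 33.325
```

The cap top and pan both agree to about 1 px. The only mismatch was my reading of the can's lower edge, where I took the visible rim instead of the ellipse centre. The pose is good, so I'm handing in.

```bash
python3 -c "
from h import *
print(m.sign_off())"
```

```text
the job is handed in; nothing more can be done
None
```

The job is handed in: the lighter yellow canister (about 106 g) stands fully home in the yellow nest, and the heavier green one (about 313 g) is held upright and still, centred over the pan about 37 mm above the shield rim, with the lid open.

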